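# Shut and latch the specimen bay gate

## Robot

A 6-joint arm with a two-finger parallel gripper is mounted at the origin on the work surface. World frame = base frame: x ahead of the robot, y to its left, z up, the work surface at z = 0. Lengths are in m, angles in rad, forces in N, time in s.
With the tool pointing down it reaches from about 0.35 to 0.8 m from the base axis. Payload 7.3 kg.
Tool frame: the origin (TCP) lies midway between the tips of the shut fingers; the grasp point (between the pads) lies 19 mm behind it (bot.tcp_to_grasp is the distance from the TCP to the grasp point, in m); x points along the fingers, y is the direction in which the jaws open and shut, and the axes are right-handed (so a half turn about x gives the same grasp; the last joint's range is limited). The gripper opens to 85 mm and grips with 20 to 120 N. Pads are 22 mm wide; open, the fingers measure 114 mm over their backs; the gripper's body (76 mm by 85 mm) begins 54 mm behind the grasp point. The pads swing forward as they close: fully open they stand 13 mm farther back than shut.
Start: joints at [-1.345, 0.342, 1.524, -0, 1.275, -0.146], TCP at [0.191, -0.489, 0.231] pointing down, gripper open.
Joint ranges: [-2.53, 2.53], [-0.77, 2.02], [0.04, 2.7], [-1, 4.14], [0.28, 2.66], [-3.11, 3.11]. Speed limits (rad/s): [2.57, 2.57, 3.14, 3.14, 3.14, 3.14].

## Interface

Orientations are given as a unit quaternion [w, x, y, z].
In Python, from station import bot, eyes, sign_off gives the robot as it stands.
- The arm moves only by the tool drive_tool, never from a script. Its arguments are lists of equal length, an entry for each row: "grip": the gripper's target within -1 to 1 (fully open at 1, half-way at 0, shut at -1); "travel": the shift along the tool's x, y, z each as a share of 150 mm, from -1 to 1, a list of three; "turn": the turn, a rotation vector about the tool's x, y, z each as a share of 90 degrees, from -1 to 1, a list of three. A call has 1 to 12 rows; each row shifts and turns the commanded pose from where the row before left it, along the tool's axes as they then stand; what a row does not reach is not made up. A row lasts 1/12 s, in which the tool goes at most 41.7 mm and 7.16 degrees, less where a joint would pass 70% of its speed; a pose out of reach is approached as far as the arm can. A call with a number of a shift or a turn outside -1 to 1 is refused whole. A call with a gripper value outside its range is refused whole. The fingers move at their own pace and stop on an object; the grip force is fixed at half the most. Time passes only in rows, so rows that do not move let the fingers close. It gives the time, the measured TCP pose, the force and the opening at its end, in the units of the state.
- bot.get_state(): the state, without advancing time (a new reading comes with each control period).
- eyes.camera(name): name is "scene" or "top" or "wrist"; returns a dict with "color" (480x640x3 uint8, red, green, blue), "camera_matrix" (3x3 intrinsics, pixels), "R" (3x3) and "t" (3): a world point X has camera coordinates R X + t. Camera axes: x right, y down, z forward; pixel columns grow to the right and rows downward; lengths in m; the calibration is good to about 2 mm. The wrist camera is an equidistant fisheye: a pixel r from the principal point sees the ray r / f radians off the axis. A picture is of the moment at which its call begins. There is no depth.
- sign_off(): hands the job in, once; it reports no verdict.
Trained networks look in the newest picture that a camera, given by its name, has taken for a name from the list of things; names that differ only in an ending like _2 or _b are one class to them, and where a whole thing is asked for, a point or a joint stands for the part that bears it (a point fixed in the world has none). Each returns a list of dicts, best first, with "conf" (0 to 1); they miss things now and then, are a little off and sometimes report something else, mostly with a low value. They report only what shows in the picture. A call takes as long as a camera call.
- eyes.boxes_of(camera, query): "xy" ([column, row] in pixels, amid what is visible of it).
- eyes.pinpoint(camera, query): "xy" ([column, row] in pixels: a listed point, or the origin of a listed thing).
The state is a dict: "t": time; "qpos": joint angles; "dq": joint speeds; "joint_torque": joint torques, N m; "ee_pos": TCP position; "tool_rot": TCP orientation; "force": force on the tool from outside, world axes, zero at the start; "wrist_torque": the same for the moment, N m; "width": finger opening in m.
Only numpy, scipy, OpenCV 4.12 (cv2) and the standard library are available. Lean on these libraries where they do the work, as an engineer would, in place of code of your own. Each camera call takes 0.05 s, during which the arm holds its last target.

## Task

The gate of the specimen bay stands ajar: shut it and latch it. Lift its latch bar so that it passes over the catch, swing the gate home against the spring buffer, and let the bar drop fully down behind the catch, so that the gate stays shut when you let go. Do it gently, never pressing on the catch or on the buffer with more than 20 N, and leave the racks, bottle and cup where they stand.

Things in the scene. Friction and masses are not known exactly. Their poses are not given: they have to be found in the camera images.
- gate_hinge (a point): Foot of the gate's upright hinge axis, on the bench (z = 0). Its axes turn with the gate: -y runs along the gate from the hinge to its free edge, -x is its front (it opens that way, towards the robot). The gate is a white frame with a clear pane, 12 mm thick (6 mm either side of the hinge axis), 240 mm long, 15 to 135 mm above the bench; its outer upright is gate_c0.
- gate (a joint): Gate angle in rad, 0 about where it is latched, growing as it opens towards the robot (clockwise seen from above). It starts at 0.3 to 0.5. The hinge drags a little (at the thumb plate 0.3 N, and 1 to 2 N when moved at 0.2 m/s). Latched, it rests between -0.05 and 0.05, depending on where the catch was set.
- bar_pivot (a point): Pivot of the steel latch bar on the gate's front, 60 mm from the hinge axis along the gate, 120 mm above the bench. Axes turn with the bar: -y along it to its free end, x square to the gate, into the bay. The bar is a strip 10 mm thick (its middle 15 mm in front of the gate's middle plane), 16 mm high, and reaches 220 mm from the pivot, 40 mm past the gate's free edge. It weighs 0.1 to 0.2 kg.
- bar (a joint): Latch bar angle in rad about its pivot: 0 when it lies level, fully down on its rest; grows as the free end is lifted, up to 0.6. It falls back to 0 by its own weight. 0.07 or more lifts it clear of the catch's lip; 0.12 is ample.
- thumb_plate (a point): Grip point on the bar's upright thumb plate, 155 mm from the pivot along the bar and 63 mm above its centre line (183 mm above the bench with the bar down). The plate is 10 mm thick square to the gate, 24 mm wide; its top is 18 mm above this point, the gate's top 48 mm below. Pinch it from above, square to the gate; it can turn between the pads as the bar tilts. Axes as bar_pivot.
- catch_post: Fixed steel post beyond the gate's free edge; origin on the bench under it, in line with the shut gate's middle plane; x points into the bay, square to the shut gate. On top sits the catch, an aluminium bracket that was set by hand anywhere within 12 mm either way along x and clamped, so its place is NOT known from this pose: it is to be felt. It carries the lip and the buffer.
- lip_middle (a point): Where the top of the catch's lip is with the bracket at mid-range (the real lip is up to 12 mm away along the post's x): middle of its inner face, 126 mm above the bench. The lip is an upright block 20 mm thick, 20 mm wide, standing in front of the latched bar, 14 mm higher than the lowered bar's underside. Its front is square: a bar that is down butts against it.
- buffer_middle (a point): Where the rubber face of the spring buffer is when free, bracket at mid-range. It meets the gate's back 230 mm from the hinge, 9 mm before the bar is past the lip, pushes out with 0.8 N per mm, hard stop at 13 mm. Square to the gate at the thumb plate: 8 N brings the bar just past the lip, 9 to 10 N is mid-way in the 4 mm clear space, above 11 N it is at its stop.
- bay_rack_center (a point): Centre of a grey rack of capped tubes inside the bay behind the gate, 60 x 166 x 92 mm, 0.35 kg. Leave it.
- front_rack_center (a point): Centre of a smaller grey rack of capped tubes on the open bench, 60 x 100 x 92 mm. Leave it.
- bottle_center (a point): Centre of a white bottle, 60 mm across, 160 mm tall. Leave it.
- cup_center (a point): Centre of a clear specimen cup with a lid, 68 mm across, 68 mm tall. Leave it.

How it is judged:
By the outcome, as a careful person would: the job done as asked, in the order asked, and still so for the second after the job is handed in, with the robot touching nothing.
It also fails if it takes over 64 s, if anything falls off the work surface, if the arm or the gripper's body presses on something with over 40 N, if the wrist force passes 120 N, or if a joint passes its speed limit or range.

## Working session

There is one attempt and no reset: what is moved stays moved. The work goes in short steps, Python scripts to look and compute and a tool call to move; the robot and the scene stay as the last step left them, time stands still between calls to the robot, and variables do not carry over. Pictures are saved under pics/ and viewed, and the job is handed in when it is done.

Besides the shell and the picture viewer there is one more tool, called by a JSON object that holds its "method" and its "body". drive_tool: Moves the arm, as the interface text tells. Its arguments: {"type":"object","properties":{"grip":{"type":"array"},"travel":{"type":"array"},"turn":{"type":"array"}},"required":["grip","travel","turn"]}

```bash
mkdir -p pics
cat > h.py <<'E'
import numpy as np,cv2
from station import bot,eyes
def snap(n,f):
    c=eyes.camera(n); cv2.imwrite('pics/'+f,c['color'][:,:,::-1]); return c
def proj(c,X):
    p=c['R']@np.array(X)+c['t']; q=c['camera_matrix']@p; return q[:2]/q[2]
def ray(c,xy):
    d=np.linalg.inv(c['camera_matrix'])@np.array([*xy,1.]); R=np.array(c['R']); return -R.T@np.array(c['t']), R.T@d
def atz(c,xy,z):
    o,d=ray(c,xy); return o+d*(z-o[2])/d[2]
E
python3 - <<'E'
from h import *
for n in ['scene','top']:
    c=snap(n,n+'0.png'); print(n,c['camera_matrix'],-np.array(c['R']).T@c['t'])
    for q,z in [('gate_hinge',0),('bar_pivot',.12),('thumb_plate',.183),('catch_post',0),('lip_middle',.126),('buffer_middle',None),('bay_rack_center',.046),('front_rack_center',.046),('bottle_center',.08),('cup_center',.034)]:
        r=eyes.pinpoint(n,q)[:2]
        print(q,[(np.round(a['xy'],1),round(a['conf'],2),np.round(atz(c,a['xy'],z if z is not None else .1),3)) for a in r])
s=bot.get_state();print(s)
E
```

```text
scene [[442.1277921    0.         320.21405406]
 [  0.         442.1277921  237.87775032]
 [  0.           0.           1.        ]] [ 1.10849221 -0.36892323  0.82450273]
gate_hinge [(array([356.7, 278.4]), 0.67, array([0.649, 0.059, 0.   ]))]
bar_pivot [(array([329.9, 241. ]), 0.61, array([0.605, 0.013, 0.12 ]))]
thumb_plate [(array([253.1, 235.2]), 0.55, array([ 0.549, -0.135,  0.183]))]
catch_post [(array([255.4, 342.9]), 0.57, array([ 0.657, -0.216, -0.   ]))]
lip_middle [(array([242.3, 296.9]), 0.6, array([ 0.626, -0.211,  0.126]))]
buffer_middle [(array([268., 302.]), 0.63, array([ 0.649, -0.17 ,  0.1  ]))]
bay_rack_center [(array([355.3, 323.1]), 0.74, array([ 0.762, -0.038,  0.046])), (array([265.6, 303.8]), 0.63, array([ 0.615, -0.161,  0.046]))]
front_rack_center [(array([145.5, 274.5]), 0.65, array([ 0.393, -0.338,  0.046]))]
bottle_center [(array([440.6, 189.9]), 0.57, array([0.6  , 0.364, 0.08 ]))]
cup_center [(array([393.2, 176.7]), 0.89, array([0.453, 0.343, 0.034]))]
top [[438.61366917   0.         321.4628517 ]
 [  0.         438.61366917 239.81834295]
 [  0.        
[... 1128 characters left out ...]
646, -0.202,  0.034]))]
{'t': 1.1, 'qpos': array([-1.34504763e+00,  3.41999034e-01,  1.52407168e+00, -1.51232600e-05,
        1.27537588e+00, -1.46008099e-01]), 'dq': array([-6.86733124e-05,  6.18398161e-04, -8.57519674e-05,  2.17341306e-04,
       -1.29938783e-03,  1.35020383e-03]), 'joint_torque': array([-1.69098785e-04, -4.33573616e+01, -2.46274209e+01, -1.76160511e-04,
        3.14789822e-04, -1.06866332e-05]), 'ee_pos': array([ 0.19072892, -0.48917059,  0.23133191]), 'tool_rot': array([-0.13073364, -0.69492302, -0.13063004,  0.69492913]), 'force': array([-0.31067694, -0.0666762 , -0.58443753]), 'wrist_torque': array([-0.01587281, -0.01489397,  0.02175896]), 'width': 0.08575031672356888}
```

View pics/scene0.png

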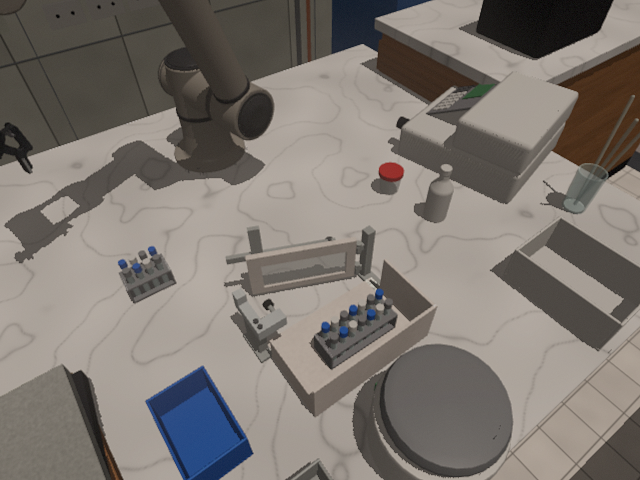

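View pics/top0.png

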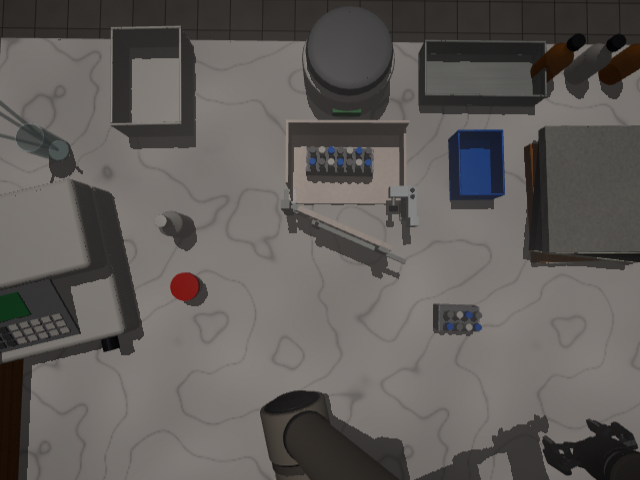

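Scene view: the gate is ajar, with its thumb plate at about (253,235), the catch at (258,310), the bay rack behind it and the front rack to the left. Next I fit a rigid gate model to these detections.

```bash
cat > fit.py <<'E'
from h import *
from scipy.optimize import least_squares
obs=[]
for n in ['scene','top']:
    c=eyes.camera(n)
    for q in ['gate_hinge','bar_pivot','thumb_plate','catch_post','lip_middle','buffer_middle']:
        r=eyes.pinpoint(n,q)
        if r: obs.append((n,c,q,np.array(r[0]['xy'])))
def model(p):
    hx,hy,psi,a,D=p[:5]; H=np.array([hx,hy,0])
    def R(t): return np.array([[np.cos(t),-np.sin(t),0],[np.sin(t),np.cos(t),0],[0,0,1]])
    G=R(psi-a);S=R(psi)
    d={'gate_hinge':H,'bar_pivot':H+G@[-.015,-.06,.12],'thumb_plate':H+G@[-.015,-.215,.183],
     'catch_post':H+S@[0,-D,0],'lip_middle':H+S@[p[5],-D+p[6],.126],'buffer_middle':H+S@[p[7],-.23,p[8]]}
    return d
def res(p):
    d=model(p); return np.concatenate([proj(c,d[q])-xy for n,c,q,xy in obs]+[[(p[2])*20]])
if __name__=='__main__':
    f=least_squares(res,[.643,.062,0,.42,.28,-.01,0,.0,.1],loss='soft_l1')
    print(np.round(f.x,4))
    for k,v in model(f.x).items(): print(k,np.round(v,4))
    for i,o in enumerate(obs): print(o[0],o[2],np.round(f.fun[2*i:2*i+2],1))
    from scipy.spatial.transform import Rotation as Ro
    s=bot.get_state(); w,x,y,z=s['tool_rot']; print(Ro.from_quat([x,y,z,w]).as_matrix().round(3))
E
python3 fit.py
```

```text
[ 0.6448  0.0582  0.0063  0.4019  0.2736 -0.0226  0.5063 -0.0056  0.0846]
gate_hinge [0.6448 0.0582 0.    ]
bar_pivot [0.6078 0.0086 0.12  ]
thumb_plate [ 0.5481 -0.1345  0.183 ]
catch_post [ 0.6465 -0.2154  0.    ]
lip_middle [0.6207 0.2907 0.126 ]
buffer_middle [ 0.6407 -0.1719  0.0846]
scene gate_hinge [-1.4  1.2]
scene bar_pivot [ 0.5 -0.9]
scene thumb_plate [ 0.4 -0.3]
scene catch_post [0.1 0. ]
scene lip_middle [-13.6   1.4]
scene buffer_middle [-0.5  0.1]
top gate_hinge [ 0.2 -0.2]
top bar_pivot [0.1 3.1]
top thumb_plate [-0.7 -2.8]
top catch_post [0.  0.1]
top lip_middle [-221.8   -0.3]
top buffer_middle [ 0.1 -0.2]
[[ 0.     0.363 -0.932]
 [-0.    -0.932 -0.363]
 [-1.     0.     0.   ]]
```

{"method": "drive_tool", "body": {"grip": [1, 1, 1, 1, 1, 1, 1, 1, 1, 1, 1, 1], "travel": [[0, 0, 0], [0, 0, 0], [0, 0, 0], [0, 0, 0], [0, 0, 0], [0, 0, 0], [0, 0, 0], [0, 0.092, -0.221], [0, 0.092, -0.221], [0, 0.092, -0.221], [0, 0.092, -0.221], [0, 0.092, -0.221]], "turn": [[-0.0732, 0, 0], [-0.0732, 0, 0], [-0.0732, 0, 0], [-0.0732, 0, 0], [-0.0732, 0, 0], [-0.0732, 0, 0], [-0.0732, 0, 0], [0, 0, 0], [0, 0, 0], [0, 0, 0], [0, 0, 0], [0, 0, 0]]}}

```text
t: 2.8
ee_pos: [0.319, -0.3614, 0.2314]
tool_rot: [0.392, 0.588, 0.392, -0.588]
force: [-0.5, -0.5, 0.2]
width: 0.0856
```

{"method": "drive_tool", "body": {"grip": [1, 1, 1, 1, 1, 1, 1, 1, 1, 1, 1, 1], "travel": [[0, 0.092, -0.221], [0, 0.092, -0.221], [0, 0.092, -0.221], [0, 0.092, -0.221], [0, 0.092, -0.221], [0, 0.092, -0.221], [0, 0.092, -0.221], [0, 0.092, -0.221], [0, 0.092, -0.221], [0, 0, 0], [0, 0, 0], [0, 0, 0]], "turn": [[0, 0, 0], [0, 0, 0], [0, 0, 0], [0, 0, 0], [0, 0, 0], [0, 0, 0], [0, 0, 0], [0, 0, 0], [0, 0, 0], [0, 0, 0], [0, 0, 0], [0, 0, 0]]}}

```text
t: 3.8
ee_pos: [0.5471, -0.1348, 0.231]
tool_rot: [-0.393, -0.588, -0.393, 0.588]
force: [0.0, -0.4, 0.7]
width: 0.0853
```

```bash
cat > w.py <<'E'
from h import *
import sys
from scipy.spatial.transform import Rotation as Ro
def wr(f):
    c=snap('wrist',f); s=bot.get_state(); w,x,y,z=s['tool_rot']; M=Ro.from_quat([x,y,z,w]).as_matrix()
    K=c['camera_matrix'];R=np.array(c['R']);o=-R.T@c['t']
    print('tcp',s['ee_pos'].round(4),'F',s['force'].round(2),'w',round(s['width'],4),'t',s['t']);print(M.round(3))
    for q,z in [('thumb_plate',.183),('bar_pivot',.12),('lip_middle',.126),('catch_post',0),('buffer_middle',.1)]:
        for r in eyes.pinpoint('wrist',q)[:1]:
            p=np.array(r['xy'])-K[:2,2]; th=np.linalg.norm(p)/K[0,0]; u=p/np.linalg.norm(p)
            d=R.T@np.array([*(np.sin(th)*u),np.cos(th)]); X=o+d*(z-o[2])/d[2]
            print(q,np.round(r['xy'],1),round(r['conf'],2),X.round(4),'tool',(M.T@(X-s['ee_pos'])).round(4))
wr(sys.argv[1])
E
python3 w.py w1.png; python3 fit.py
```

```text
tcp [ 0.5468 -0.1354  0.2312] F [-0.21 -0.08  0.74] w 0.0853 t 3.85
[[-0.001  0.923 -0.384]
 [-0.    -0.384 -0.923]
 [-1.    -0.     0.   ]]
thumb_plate [311.  267.8] 0.73 [ 0.5474 -0.1329  0.183 ] tool [ 0.0482 -0.0003 -0.0025]
bar_pivot [310.5  17.6] 0.76 [0.6066 0.01   0.12  ] tool [ 0.1111 -0.0007 -0.1572]
lip_middle [443.2 298.2] 0.85 [ 0.6236 -0.2154  0.126 ] tool [0.1052 0.1017 0.0443]
catch_post [424.4 238.6] 0.88 [ 0.6477 -0.2125  0.    ] tool [0.2312 0.1229 0.0323]
buffer_middle [437.2 228.6] 0.9 [ 0.6406 -0.1699  0.1   ] tool [ 0.1312  0.0999 -0.0042]
[ 0.6486  0.0594 -0.007   0.417   0.2762 -0.0198  0.0055 -0.0079  0.0844]
gate_hinge [0.6486 0.0594 0.    ]
bar_pivot [0.6103 0.0109 0.12  ]
thumb_plate [ 0.5465 -0.1303  0.183 ]
catch_post [ 0.6467 -0.2167  0.    ]
lip_middle [ 0.6269 -0.2111  0.126 ]
buffer_middle [ 0.6391 -0.1705  0.0844]
scene gate_hinge [1.2 2.5]
scene bar_pivot [-28.4 -33.8]
scene thumb_plate [-0.   0.7]
scene catch_post [-0.2 -0.8]
scene lip_middle [ 0. -0.]
scene buffer_middle [-0.  0.]
top gate_hinge [-0.4 -1.9]
top bar_pivot [-0.2  3.2]
top catch_post [ 0.2 -1. ]
[[-0.     0.923 -0.384]
 [-0.    -0.384 -0.923]
 [-1.     0.     0.   ]]
```

View pics/w1.png

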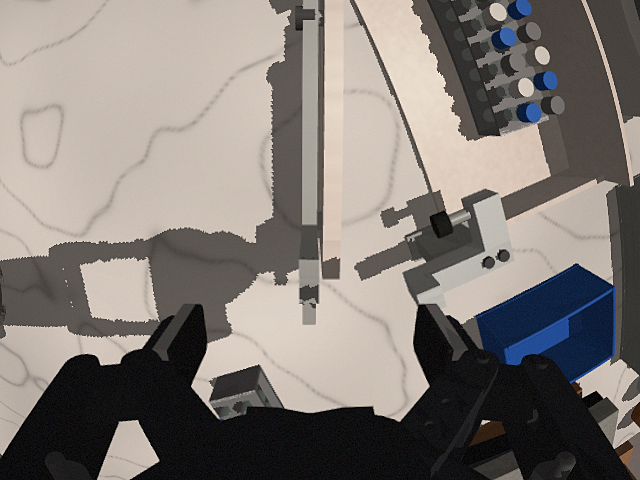

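The wrist view shows the plate at (311,268), midway between the fingers, and the bar lies square to the jaws. I'll go down and pinch.

{"method": "drive_tool", "body": {"grip": [1, 1, 1, 1, 1, 1, -1, -1, -1, -1, -1, -1], "travel": [[0.09, 0, -0.013], [0.09, 0, 0], [0.09, 0, 0], [0.09, 0, 0], [0.087, 0, 0], [0, 0, 0], [0, 0, 0], [0, 0, 0], [0, 0, 0], [0, 0, 0], [0, 0, 0], [0, 0, 0]], "turn": [[0, 0, 0], [0, 0, 0], [0, 0, 0], [0, 0, 0], [0, 0, 0], [0, 0, 0], [0, 0, 0], [0, 0, 0], [0, 0, 0], [0, 0, 0], [0, 0, 0], [0, 0, 0]]}}

```text
t: 5.8
ee_pos: [0.5482, -0.1331, 0.1647]
tool_rot: [0.393, 0.588, 0.392, -0.588]
force: [0.2, 0.4, 0.4]
width: 0.012
```

{"method": "drive_tool", "body": {"grip": [-1, -1, -1, -1, -1, -1], "travel": [[0, 0, 0], [0, 0, 0], [0, 0, 0], [0, 0, 0], [0, 0, 0], [0, 0, 0]], "turn": [[0, 0, 0], [0, 0, 0], [0, 0, 0], [0, 0, 0], [0, 0, 0], [0, 0, 0]]}}

```text
t: 6.3
ee_pos: [0.5483, -0.1331, 0.1646]
tool_rot: [0.393, 0.588, 0.392, -0.588]
force: [-0.9, -0.4, 5.5]
width: 0.0095
```

```bash
python3 w.py w2.png
```

```text
tcp [ 0.5483 -0.1332  0.1646] F [-1.2  -0.51  5.66] w 0.0095 t 6.35
[[ 0.001  0.923 -0.384]
 [-0.    -0.384 -0.923]
 [-1.     0.001  0.   ]]
thumb_plate [309.7 336.4] 0.82 [ 0.5465 -0.1346  0.183 ] tool [-0.0184 -0.0011  0.002 ]
lip_middle [476.1 343.1] 0.62 [ 0.6246 -0.2142  0.126 ] tool [0.0387 0.1016 0.0455]
catch_post [440.8 259.9] 0.75 [ 0.645  -0.2108  0.    ] tool [0.1647 0.1189 0.0345]
buffer_middle [464.5 254. ] 0.97 [ 0.6383 -0.1663  0.1   ] tool [ 0.0647  0.0958 -0.004 ]
```

{"method": "drive_tool", "body": {"grip": [-1, -1, -1, -1, -1, -1, -1, -1, -1, -1], "travel": [[-0.016, 0, -0.0067], [-0.016, 0, -0.007], [-0.016, 0, -0.0073], [-0.016, 0, -0.0076], [-0.0165, 0, -0.0079], [-0.0165, 0, -0.0082], [-0.0165, 0, -0.0085], [-0.017, 0, -0.0088], [0, 0, 0], [0, 0, 0]], "turn": [[0, 0, 0], [0, 0, 0], [0, 0, 0], [0, 0, 0], [0, 0, 0], [0, 0, 0], [0, 0, 0], [0, 0, 0], [0, 0, 0], [0, 0, 0]]}}

```text
t: 7.43
ee_pos: [0.5518, -0.124, 0.184]
tool_rot: [0.392, 0.588, 0.393, -0.588]
force: [0.2, 0.0, -4.9]
width: 0.0091
```

```bash
python3 w.py w3.png; python3 -c "
from h import *
snap('scene','s3.png')"
```

```text
tcp [ 0.5518 -0.124   0.1839] F [-0.08  0.98 -5.26] w 0.0094 t 7.4833
[[ 0.     0.923 -0.384]
 [ 0.001 -0.384 -0.923]
 [-1.     0.    -0.001]]
thumb_plate [310.3 339.2] 0.87 [ 0.5454 -0.1375  0.183 ] tool [ 0.0009 -0.0008  0.015 ]
bar_pivot [309.8  12.8] 0.93 [0.6063 0.0096 0.12  ] tool [ 0.064  -0.001  -0.1442]
lip_middle [461.6 338.1] 0.89 [ 0.6242 -0.2114  0.126 ] tool [0.0578 0.1004 0.053 ]
catch_post [437.8 264.8] 0.6 [ 0.6486 -0.2141  0.    ] tool [0.1839 0.1239 0.0462]
buffer_middle [455.8 259.6] 0.74 [ 0.6406 -0.1676  0.1   ] tool [0.0839 0.0987 0.0063]
```

View pics/s3.png

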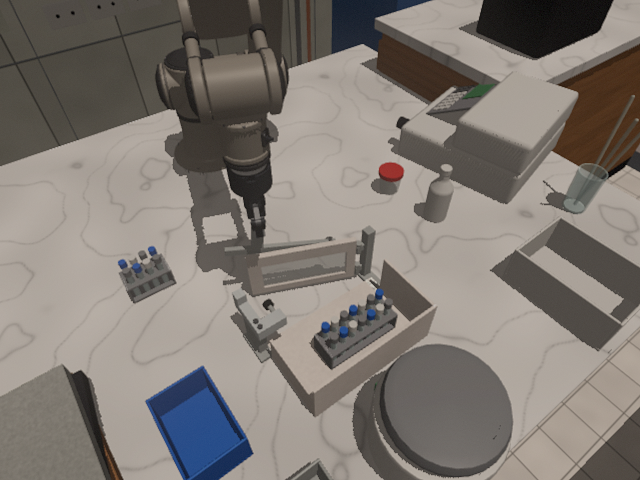

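The bar is lifted about 0.13 rad, with its end near (230,247). Next I swing on the hinge arc to short of the buffer.

{"method": "drive_tool", "body": {"grip": [-1, -1, -1, -1, -1, -1, -1, -1, -1, -1, -1, -1], "travel": [[0, 0.0313, 0.0022], [0, 0.0313, 0.0022], [0, 0.0313, 0.0022], [0, 0.0313, 0.0022], [0, 0.0313, 0.0022], [0, 0.0313, 0.0022], [0, 0.0313, 0.0022], [0, 0.0313, 0.0022], [0, 0.0313, 0.0022], [0, 0.0313, 0.0022], [0, 0, 0], [0, 0, 0]], "turn": [[-0.0145, 0, 0], [-0.0145, 0, 0], [-0.0145, 0, 0], [-0.0145, 0, 0], [-0.0145, 0, 0], [-0.0145, 0, 0], [-0.0145, 0, 0], [-0.0145, 0, 0], [-0.0145, 0, 0], [-0.0145, 0, 0], [0, 0, 0], [0, 0, 0]]}}

```text
t: 8.78
ee_pos: [0.5961, -0.1407, 0.1834]
tool_rot: [0.457, 0.54, 0.458, -0.539]
force: [1.5, 5.1, -5.7]
width: 0.0095
```

```bash
python3 w.py w4.png; python3 -c "
from h import *
c=snap('scene','s4.png')"
python3 - <<'E'
import cv2
a=cv2.imread('pics/s4.png')[190:390,180:420]; cv2.imwrite('pics/s4c.png',cv2.resize(a,None,fx=3,fy=3))
E
```

```text
tcp [ 0.596  -0.1406  0.1834] F [ 1.25  4.37 -5.63] w 0.0092 t 8.8333
[[-0.     0.986 -0.164]
 [ 0.001 -0.164 -0.986]
 [-1.    -0.    -0.001]]
thumb_plate [310.3 337.4] 0.57 [ 0.5932 -0.1538  0.183 ] tool [ 0.0004 -0.0007  0.0135]
bar_pivot [307.5   9.3] 0.66 [0.6179 0.0042 0.12  ] tool [ 0.0636 -0.0021 -0.1464]
lip_middle [374.5 363.3] 0.8 [ 0.6257 -0.2151  0.126 ] tool [0.0574 0.0415 0.0686]
catch_post [373.5 284.1] 0.68 [ 0.6449 -0.2143  0.    ] tool [0.1834 0.0604 0.0649]
buffer_middle [383.6 279.8] 0.56 [ 0.6404 -0.1679  0.1   ] tool [0.0834 0.0483 0.0197]
```

View pics/s4c.png

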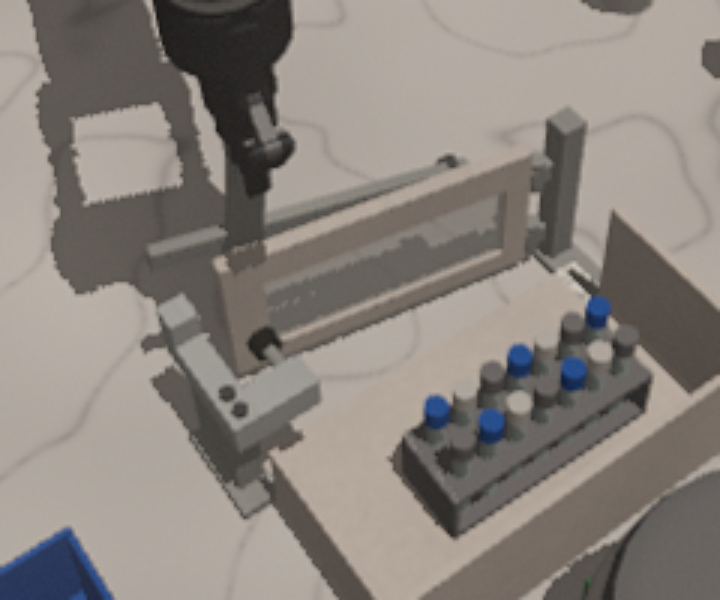

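View pics/w4.png

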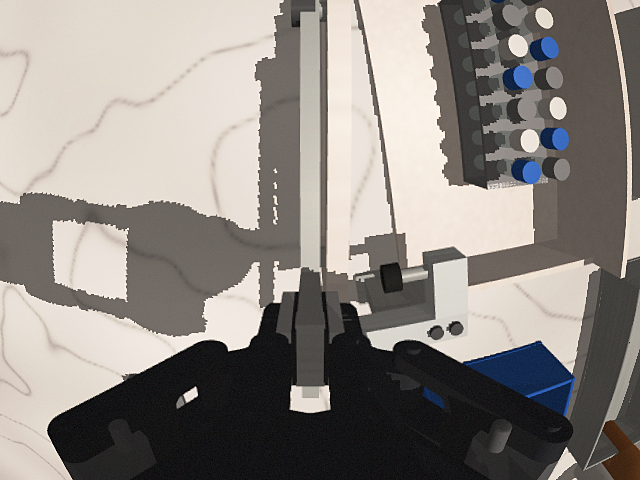

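Bar is up (its end at about (150,250) in the crop) and clear above the lip. The buffer tip is at (262,342), with a gap to the gate. The 4–5 N towards the hinge shows a slightly overstretched arc, so I'll correct by about 1 mm and then feel for the buffer.

{"method": "drive_tool", "body": {"grip": [-1, -1, -1, -1, -1], "travel": [[0, 0.0156, -0.003], [0, 0.0156, -0.002], [0, 0.0156, -0.001], [0, 0.0156, 0.001], [0, 0, 0]], "turn": [[-0.0073, 0, 0], [-0.0073, 0, 0], [-0.0073, 0, 0], [-0.0073, 0, 0], [0, 0, 0]]}}

```text
t: 9.55
ee_pos: [0.6055, -0.1423, 0.1839]
tool_rot: [-0.47, -0.529, -0.469, 0.529]
force: [-0.5, 1.0, -2.9]
width: 0.0096
```

```bash
cat > st.py <<'E'
from h import *
from scipy.spatial.transform import Rotation as Ro
s=bot.get_state(); w,x,y,z=s['tool_rot']; M=Ro.from_quat([x,y,z,w]).as_matrix()
print('t',round(s['t'],2),'tcp',s['ee_pos'].round(4),'Ftool',(M.T@s['force']).round(2),'T',(M.T@s['wrist_torque']).round(2),'yaw',round(np.arctan2(M[1,1],M[0,1]),4),'w',round(s['width'],4))
E
python3 st.py
```

```text
t 9.55 tcp [ 0.6055 -0.1423  0.1839] Ftool [ 2.94 -0.66 -0.9 ] T [-0.19 -0.12 -0.18] yaw -0.1194 w 0.0096
```

{"method": "drive_tool", "body": {"grip": [-1, -1, -1, -1, -1, -1], "travel": [[0, 0.0067, 0.0005], [0, 0.0067, 0.0005], [0, 0.0067, 0.0005], [0, 0.0067, 0.0005], [0, 0.0067, 0.0005], [0, 0, 0]], "turn": [[-0.0031, 0, 0], [-0.0031, 0, 0], [-0.0031, 0, 0], [-0.0031, 0, 0], [-0.0031, 0, 0], [0, 0, 0]]}}

```text
t: 10.05
ee_pos: [0.6101, -0.1431, 0.184]
tool_rot: [-0.476, -0.523, -0.475, 0.523]
force: [-0.2, -1.4, -2.6]
width: 0.0094
```

```bash
python3 st.py
```

```text
t 10.05 tcp [ 0.6101 -0.1431  0.184 ] Ftool [ 2.59 -0.1   1.44] T [-0.17 -0.58 -0.17] yaw -0.0958 w 0.0094
```

{"method": "drive_tool", "body": {"grip": [-1, -1, -1, -1, -1, -1], "travel": [[0, 0.0067, 0.0005], [0, 0.0067, 0.0005], [0, 0.0067, 0.0005], [0, 0.0067, 0.0005], [0, 0.0067, 0.0005], [0, 0, 0]], "turn": [[-0.0031, 0, 0], [-0.0031, 0, 0], [-0.0031, 0, 0], [-0.0031, 0, 0], [-0.0031, 0, 0], [0, 0, 0]]}}

```text
t: 10.55
ee_pos: [0.6152, -0.1438, 0.184]
tool_rot: [-0.482, -0.517, -0.482, 0.518]
force: [-0.8, -3.9, -0.9]
width: 0.0095
```

```bash
python3 st.py
```

```text
t 10.55 tcp [ 0.6152 -0.1438  0.184 ] Ftool [ 0.85 -0.57  3.92] T [-0.2  -0.84 -0.25] yaw -0.0714 w 0.0095
```

{"method": "drive_tool", "body": {"grip": [-1, -1, -1, -1, -1, -1], "travel": [[0, 0.0067, 0.0017], [0, 0.0067, 0.0017], [0, 0.0067, 0.0017], [0, 0.0067, 0.0017], [0, 0.0067, 0.0017], [0, 0, 0]], "turn": [[-0.0031, 0, 0], [-0.0031, 0, 0], [-0.0031, 0, 0], [-0.0031, 0, 0], [-0.0031, 0, 0], [0, 0, 0]]}}

```text
t: 11.05
ee_pos: [0.62, -0.1447, 0.1837]
tool_rot: [0.488, 0.512, 0.488, -0.511]
force: [-0.6, -0.7, -2.5]
width: 0.0096
```

```bash
python3 st.py
```

```text
t 11.05 tcp [ 0.62   -0.1447  0.1837] Ftool [ 2.46 -0.61  0.71] T [-0.15 -0.37 -0.06] yaw -0.0469 w 0.0096
```

{"method": "drive_tool", "body": {"grip": [-1, -1, -1, -1, -1, -1], "travel": [[0, 0.0067, 0.001], [0, 0.0067, 0.001], [0, 0.0067, 0.001], [0, 0.0067, 0.001], [0, 0, 0], [0, 0, 0]], "turn": [[-0.0031, 0, 0], [-0.0031, 0, 0], [-0.0031, 0, 0], [-0.0031, 0, 0], [0, 0, 0], [0, 0, 0]]}}

```text
t: 11.55
ee_pos: [0.6236, -0.1452, 0.1835]
tool_rot: [0.493, 0.507, 0.493, -0.507]
force: [-1.9, 2.6, -4.0]
width: 0.0098
```

```bash
python3 st.py;  python3 -c "
from h import *
c=snap('scene','s5.png')
cv2.imwrite('pics/s5c.png',cv2.resize(c['color'][190:390,180:420,::-1],None,fx=3,fy=3))"; python3 st.py
```

```text
t 11.55 tcp [ 0.6236 -0.1452  0.1835] Ftool [ 3.96 -2.01 -2.54] T [-0.09  0.21 -0.25] yaw -0.0277 w 0.0098
t 11.6 tcp [ 0.6236 -0.1452  0.1835] Ftool [ 4.77 -2.8  -2.98] T [-0.08  0.3  -0.26] yaw -0.0278 w 0.0091
```

View pics/s5c.png

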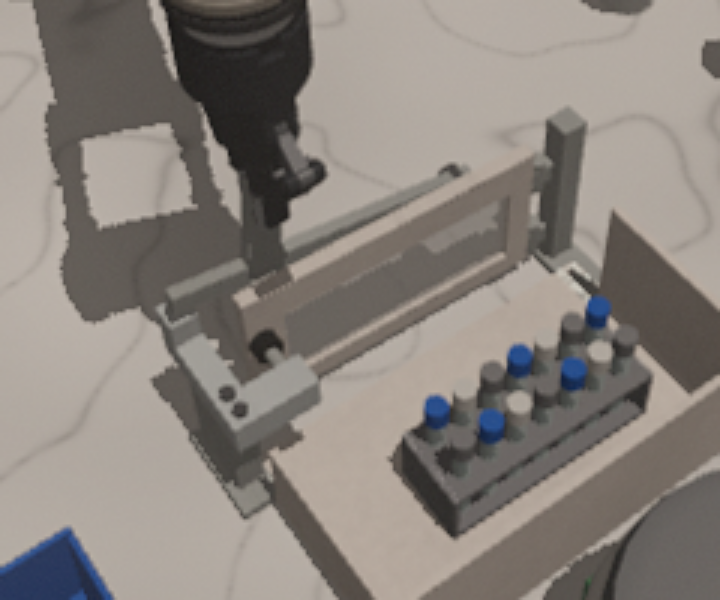

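The picture shows the bar above the lip and the gate's back touching the buffer tip at (265,345). The force of about 2.5 N agrees. I'll press on in small steps.

{"method": "drive_tool", "body": {"grip": [-1, -1, -1, -1, -1, -1, -1], "travel": [[0, 0.0067, -0.001], [0, 0.0067, -0.001], [0, 0.0067, -0.0005], [0, 0.0067, 0], [0, 0, 0], [0, 0, 0], [0, 0, 0]], "turn": [[-0.0031, 0, 0], [-0.0031, 0, 0], [-0.0031, 0, 0], [-0.0031, 0, 0], [0, 0, 0], [0, 0, 0], [0, 0, 0]]}}

```text
t: 12.18
ee_pos: [0.6273, -0.1455, 0.1836]
tool_rot: [-0.497, -0.502, -0.498, 0.502]
force: [-3.8, 1.8, -3.9]
width: 0.0093
```

```bash
python3 st.py
```

```text
t 12.18 tcp [ 0.6273 -0.1455  0.1836] Ftool [ 3.89 -3.79 -1.79] T [-0.04  0.14 -0.68] yaw -0.0083 w 0.0093
```

{"method": "drive_tool", "body": {"grip": [-1, -1, -1, -1, -1], "travel": [[0, 0.0067, -0.0005], [0, 0.0067, -0.0005], [0, 0, 0], [0, 0, 0], [0, 0, 0]], "turn": [[-0.0031, 0, 0], [-0.0031, 0, 0], [0, 0, 0], [0, 0, 0], [0, 0, 0]]}}

```text
t: 12.6
ee_pos: [0.629, -0.1456, 0.1836]
tool_rot: [0.5, 0.499, 0.501, -0.5]
force: [-6.3, 1.5, -3.9]
width: 0.0091
```

```bash
python3 st.py
```

```text
t 12.6 tcp [ 0.629  -0.1456  0.1836] Ftool [ 3.95 -6.28 -1.48] T [ 0.03  0.01 -0.85] yaw 0.0011 w 0.0091
```

{"method": "drive_tool", "body": {"grip": [-1, -1, -1], "travel": [[0, 0, 0], [0, 0, 0], [0, 0, 0]], "turn": [[0, 0, 0], [0, 0, 0], [0, 0, 0]]}}

```text
t: 12.85
ee_pos: [0.629, -0.1456, 0.1836]
tool_rot: [0.5, 0.499, 0.501, -0.5]
force: [-6.8, 0.5, -2.8]
width: 0.0092
```

```bash
python3 st.py
```

```text
t 12.85 tcp [ 0.629  -0.1456  0.1836] Ftool [ 2.8  -6.75 -0.48] T [ 0.09  0.03 -0.83] yaw 0.0011 w 0.0092
```

{"method": "drive_tool", "body": {"grip": [-1, -1, -1, -1, -1], "travel": [[0, 0.0067, 0.0002], [0, 0.0067, 0.0002], [0, 0, 0], [0, 0, 0], [0, 0, 0]], "turn": [[-0.0031, 0, 0], [-0.0031, 0, 0], [0, 0, 0], [0, 0, 0], [0, 0, 0]]}}

```text
t: 13.27
ee_pos: [0.6306, -0.1458, 0.1835]
tool_rot: [0.502, 0.497, 0.503, -0.498]
force: [-7.6, 0.6, -3.1]
width: 0.009
```

```bash
python3 st.py
```

```text
t 13.27 tcp [ 0.6306 -0.1458  0.1835] Ftool [ 3.12 -7.58 -0.73] T [ 0.11 -0.01 -0.99] yaw 0.0105 w 0.009
```

{"method": "drive_tool", "body": {"grip": [-1, -1], "travel": [[0, 0, 0], [0, 0, 0]], "turn": [[0, 0, 0], [0, 0, 0]]}}

```text
t: 13.43
ee_pos: [0.6306, -0.1457, 0.1835]
tool_rot: [0.502, 0.497, 0.503, -0.498]
force: [-7.8, 0.7, -3.0]
width: 0.009
```

```bash
python3 st.py
```

```text
t 13.43 tcp [ 0.6306 -0.1457  0.1835] Ftool [ 3.01 -7.79 -0.76] T [ 0.15  0.03 -0.98] yaw 0.0105 w 0.009
```

{"method": "drive_tool", "body": {"grip": [-1, -1, -1, -1, -1, -1], "travel": [[0, 0.0067, 0], [0, 0.0067, 0], [0, 0, 0], [0, 0, 0], [0, 0, 0], [0, 0, 0]], "turn": [[-0.002, 0, 0], [-0.002, 0, 0], [0, 0, 0], [0, 0, 0], [0, 0, 0], [0, 0, 0]]}}

```text
t: 13.93
ee_pos: [0.6322, -0.1459, 0.1835]
tool_rot: [0.503, 0.495, 0.505, -0.497]
force: [-9.8, -0.3, -3.2]
width: 0.0093
```

```bash
python3 st.py
```

```text
t 13.93 tcp [ 0.6322 -0.1459  0.1835] Ftool [ 3.25 -9.82  0.14] T [ 0.15 -0.07 -1.24] yaw 0.0168 w 0.0093
```

{"method": "drive_tool", "body": {"grip": [-1, -1], "travel": [[0, 0, 0], [0, 0, 0]], "turn": [[0, 0, 0], [0, 0, 0]]}}

```text
t: 14.1
ee_pos: [0.6321, -0.1459, 0.1835]
tool_rot: [0.503, 0.495, 0.505, -0.497]
force: [-11.0, 0.3, -2.6]
width: 0.0093
```

```bash
python3 st.py;  python3 -c "
from h import *
c=snap('scene','s6.png')
cv2.imwrite('pics/s6c.png',cv2.resize(c['color'][240:360,200:340,::-1],None,fx=5,fy=5))"; python3 st.py; python3 w.py w6.png
```

```text
t 14.1 tcp [ 0.6321 -0.1459  0.1835] Ftool [  2.68 -11.02  -0.53] T [ 0.08  0.03 -1.24] yaw 0.0167 w 0.0093
t 14.15 tcp [ 0.6321 -0.1459  0.1834] Ftool [ 2.65 -9.5  -0.28] T [ 0.08 -0.03 -1.21] yaw 0.0168 w 0.0094
tcp [ 0.6322 -0.1459  0.1835] F [-11.47   0.48  -2.71] w 0.0093 t 14.2
[[-0.004  1.     0.017]
 [-0.     0.017 -1.   ]
 [-1.    -0.004  0.   ]]
thumb_plate [309.  337.6] 0.7 [ 0.6311 -0.1594  0.183 ] tool [ 0.0005 -0.0012  0.0135]
bar_pivot [310.4   8.3] 0.81 [0.6289 0.0012 0.12  ] tool [ 0.0634 -0.0005 -0.1471]
catch_post [322.8 286.7] 0.57 [ 0.6441 -0.2128  0.    ] tool [0.1834 0.0116 0.0671]
buffer_middle [325.1 285.2] 0.72 [ 0.6415 -0.1688  0.1   ] tool [0.0834 0.0093 0.0231]
```

View pics/s6c.png

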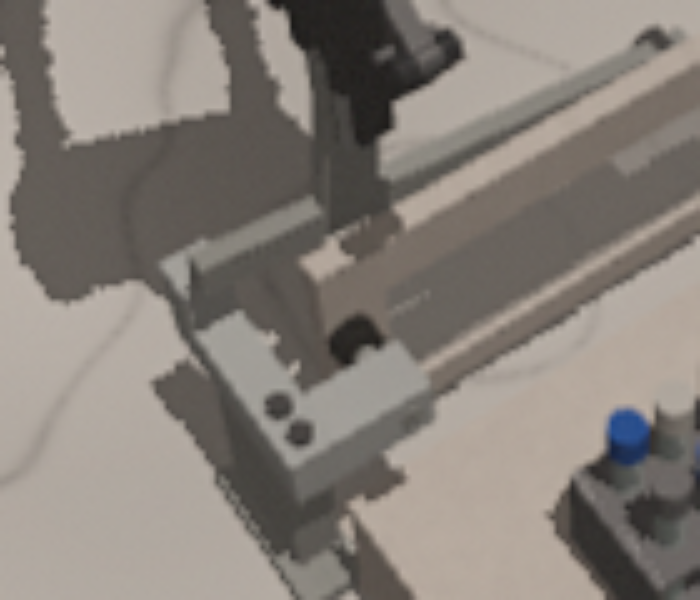

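View pics/w6.png

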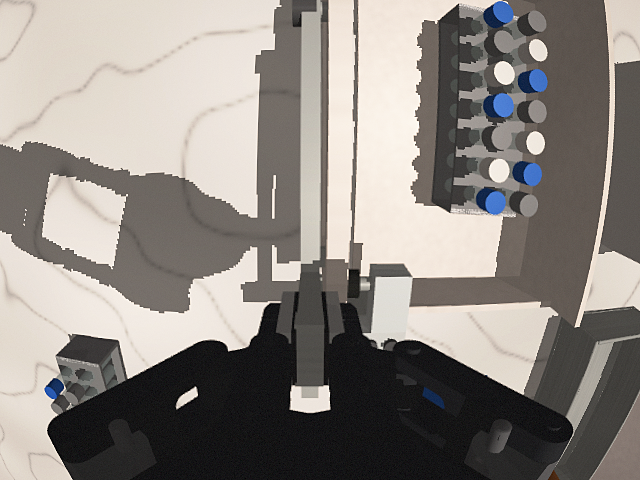

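The bar's end (195,265) now lies just inside the lip at (180,270), and the buffer is compressed. Mean force is about 10 N and my displacement fit gives about 9.4 N, so it's mid-space. I'll lower the bar along its arc in stages.

{"method": "drive_tool", "body": {"grip": [-1, -1, -1, -1, -1, -1, -1], "travel": [[0.017, 0, 0.0088], [0.0165, 0, 0.0085], [0.0165, 0, 0.0082], [0.0165, 0, 0.0079], [0.016, 0, 0.0076], [0, 0, 0], [0, 0, 0]], "turn": [[0, 0, 0], [0, 0, 0], [0, 0, 0], [0, 0, 0], [0, 0, 0], [0, 0, 0], [0, 0, 0]]}}

```text
t: 15.03
ee_pos: [0.6325, -0.152, 0.172]
tool_rot: [0.503, 0.495, 0.505, -0.497]
force: [-10.5, -0.3, 1.3]
width: 0.0089
```

```bash
python3 st.py
```

```text
t 15.03 tcp [ 0.6325 -0.152   0.172 ] Ftool [ -1.3  -10.47   0.15] T [ 0.03  0.6  -1.46] yaw 0.0164 w 0.0089
```

{"method": "drive_tool", "body": {"grip": [-1, -1, -1, -1], "travel": [[0.016, 0, 0.0073], [0.016, 0, 0.007], [0, 0, 0], [0, 0, 0]], "turn": [[0, 0, 0], [0, 0, 0], [0, 0, 0], [0, 0, 0]]}}

```text
t: 15.37
ee_pos: [0.6326, -0.1542, 0.1674]
tool_rot: [0.503, 0.495, 0.505, -0.497]
force: [-10.9, -0.4, 1.8]
width: 0.0096
```

```bash
python3 st.py;  python3 -c "
from h import *
c=snap('scene','s7.png')
cv2.imwrite('pics/s7c.png',cv2.resize(c['color'][240:360,200:340,::-1],None,fx=5,fy=5))"; python3 st.py
```

```text
t 15.37 tcp [ 0.6326 -0.1542  0.1674] Ftool [ -1.82 -10.87   0.25] T [ 0.02  0.68 -1.43] yaw 0.0165 w 0.0096
t 15.42 tcp [ 0.6326 -0.1542  0.1674] Ftool [ -2.2  -10.99  -0.08] T [ 0.05  0.67 -1.47] yaw 0.0165 w 0.0092
```

View pics/s7c.png

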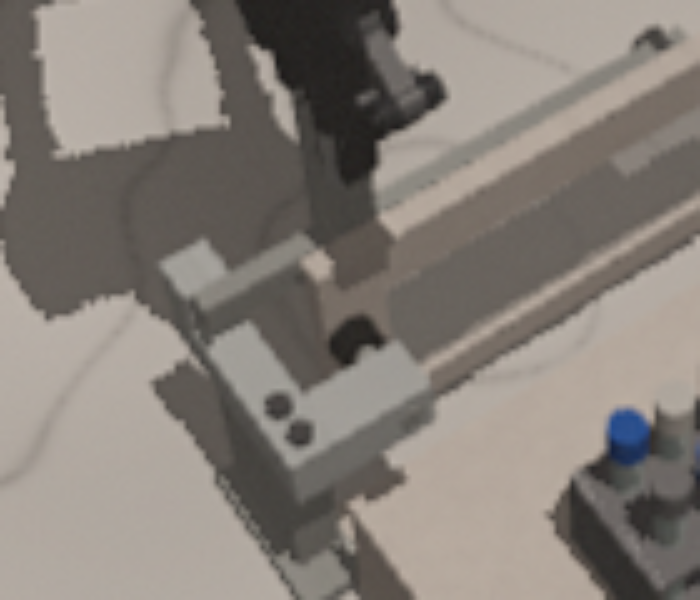

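The bar end (200,295) is behind the lip (190,265) and below its top. I'll finish lowering.

{"method": "drive_tool", "body": {"grip": [-1, -1, -1, -1, -1], "travel": [[0.0095, 0, 0.004], [0.0095, 0, 0.004], [0, 0, 0], [0, 0, 0], [0, 0, 0]], "turn": [[0, 0, 0], [0, 0, 0], [0, 0, 0], [0, 0, 0], [0, 0, 0]]}}

```text
t: 15.83
ee_pos: [0.6328, -0.1553, 0.1649]
tool_rot: [0.504, 0.495, 0.505, -0.496]
force: [-10.6, 0.6, 3.7]
width: 0.0092
```

```bash
python3 st.py
```

```text
t 15.83 tcp [ 0.6328 -0.1553  0.1649] Ftool [ -3.7  -10.56  -0.74] T [-0.04  0.78 -1.44] yaw 0.0167 w 0.0092
```

Now I ease back towards the lip, so the gate isn't let go with a snap.

{"method": "drive_tool", "body": {"grip": [-1, -1, -1, -1, -1, -1], "travel": [[0, -0.004, 0], [0, -0.004, 0], [0, -0.003, 0], [0, 0, 0], [0, 0, 0], [0, 0, 0]], "turn": [[0, 0, 0], [0, 0, 0], [0, 0, 0], [0, 0, 0], [0, 0, 0], [0, 0, 0]]}}

```text
t: 16.33
ee_pos: [0.6316, -0.1552, 0.1649]
tool_rot: [0.504, 0.496, 0.504, -0.496]
force: [-8.4, -0.1, 2.9]
width: 0.0091
```

```bash
python3 st.py
```

```text
t 16.33 tcp [ 0.6316 -0.1552  0.1649] Ftool [-2.93 -8.38 -0.03] T [ 0.28  0.79 -1.18] yaw 0.0162 w 0.0091
```

{"method": "drive_tool", "body": {"grip": [-1, -1, -1, -1, -1, -1], "travel": [[0, -0.003, 0], [0, -0.003, 0], [0, -0.003, 0], [0, 0, 0], [0, 0, 0], [0, 0, 0]], "turn": [[0.0015, 0, 0], [0.0015, 0, 0], [0.0015, 0, 0], [0, 0, 0], [0, 0, 0], [0, 0, 0]]}}

```text
t: 16.83
ee_pos: [0.6305, -0.1552, 0.1649]
tool_rot: [0.502, 0.498, 0.502, -0.498]
force: [-7.7, 0.9, 3.7]
width: 0.0094
```

```bash
python3 st.py
```

```text
t 16.83 tcp [ 0.6305 -0.1552  0.1649] Ftool [-3.74 -7.73 -1.01] T [ 0.21  0.83 -1.1 ] yaw 0.0094 w 0.0094
```

{"method": "drive_tool", "body": {"grip": [-1, -1, -1, -1, -1], "travel": [[0, -0.003, 0], [0, -0.003, 0], [0, 0, 0], [0, 0, 0], [0, 0, 0]], "turn": [[0.0015, 0, 0], [0.0015, 0, 0], [0, 0, 0], [0, 0, 0], [0, 0, 0]]}}

```text
t: 17.25
ee_pos: [0.6299, -0.1551, 0.1649]
tool_rot: [0.501, 0.499, 0.501, -0.499]
force: [-5.6, 1.1, 2.7]
width: 0.0094
```

```bash
python3 st.py
```

```text
t 17.25 tcp [ 0.6299 -0.1551  0.1649] Ftool [-2.71 -5.57 -1.17] T [ 0.16  0.88 -1.  ] yaw 0.0048 w 0.0094
```

{"method": "drive_tool", "body": {"grip": [-1, -1, -1, -1, -1], "travel": [[0, -0.003, 0], [0, -0.003, 0], [0, 0, 0], [0, 0, 0], [0, 0, 0]], "turn": [[0.001, 0, 0], [0.001, 0, 0], [0, 0, 0], [0, 0, 0], [0, 0, 0]]}}

```text
t: 17.67
ee_pos: [0.6299, -0.1552, 0.1649]
tool_rot: [0.501, 0.5, 0.5, -0.499]
force: [-2.4, 1.5, 4.8]
width: 0.0089
```

```bash
python3 st.py; python3 -c "
from h import *
c=snap('scene','s8.png')
cv2.imwrite('pics/s8c.png',cv2.resize(c['color'][240:360,200:340,::-1],None,fx=5,fy=5))"; python3 st.py
```

```text
t 17.67 tcp [ 0.6299 -0.1552  0.1649] Ftool [-4.86 -2.38 -1.51] T [-0.05  0.7  -0.56] yaw 0.0023 w 0.0089
t 17.72 tcp [ 0.6299 -0.1551  0.1649] Ftool [-6.15 -2.45 -0.78] T [-0.02  0.72 -0.58] yaw 0.0024 w 0.009
```

View pics/s8c.png

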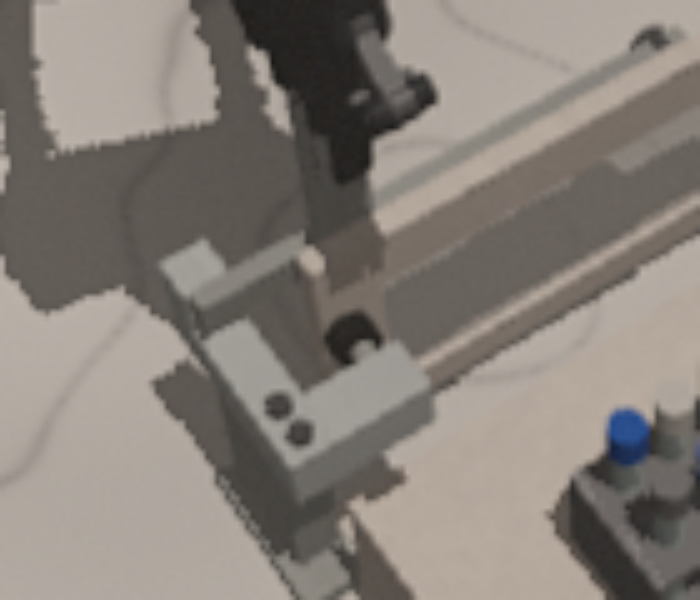

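The TCP has stopped at x = 0.6299 while the load shifts to the lip, so the bar is caught. I'll release and rise.

{"method": "drive_tool", "body": {"grip": [-0.7, -0.6, -0.5, -0.4, -0.3, -0.2, 0, 0, 0, 0, 0, 0], "travel": [[0, 0, 0], [0, 0, 0], [0, 0, 0], [0, 0, 0], [0, 0, 0], [0, 0, 0], [0, 0, 0], [0, 0, 0], [-0.1, 0, 0], [-0.15, 0, 0], [-0.2, 0, 0], [-0.2, 0, 0]], "turn": [[0, 0, 0], [0, 0, 0], [0, 0, 0], [0, 0, 0], [0, 0, 0], [0, 0, 0], [0, 0, 0], [0, 0, 0], [0, 0, 0], [0, 0, 0], [0, 0, 0], [0, 0, 0]]}}

```text
t: 18.72
ee_pos: [0.6288, -0.1548, 0.2619]
tool_rot: [0.5, 0.499, 0.501, -0.5]
force: [0.7, 0.9, -0.2]
width: 0.0427
```

{"method": "drive_tool", "body": {"grip": [0, 0, 0, 0, 0, 0], "travel": [[0, -0.2, 0], [0, -0.2, 0], [0, -0.2, 0], [0, -0.2, 0], [0, 0, 0], [0, 0, 0]], "turn": [[0, 0, 0], [0, 0, 0], [0, 0, 0], [0, 0, 0], [0, 0, 0], [0, 0, 0]]}}

```text
t: 19.22
ee_pos: [0.5085, -0.1553, 0.2621]
tool_rot: [0.501, 0.5, 0.5, -0.5]
force: [0.8, -0.7, 0.1]
width: 0.0427
```

```bash
python3 st.py; python3 w.py w9.png; python3 fit.py; python3 -c "
from h import *
c=snap('scene','s9.png')
cv2.imwrite('pics/s9c.png',cv2.resize(c['color'][200:360,190:400,::-1],None,fx=3.7,fy=3.7))"
```

```text
t 19.22 tcp [ 0.5085 -0.1553  0.2621] Ftool [-0.09  0.76  0.67] T [ 0.06  0.02 -0.06] yaw 0.0014 w 0.0427
tcp [ 0.5096 -0.1554  0.262 ] F [0.21 1.39 0.04] w 0.0427 t 19.2667
[[ 0.002  1.     0.002]
 [-0.001  0.002 -1.   ]
 [-1.     0.002  0.001]]
thumb_plate [550.1 114.3] 0.69 [ 0.6714 -0.0564  0.183 ] tool [ 0.0792  0.1618 -0.0988]
bar_pivot [462.   43.6] 0.86 [ 6.293e-01 -3.000e-04  1.200e-01] tool [ 0.1421  0.1197 -0.155 ]
lip_middle [447.  298.3] 0.77 [ 0.6272 -0.2149  0.126 ] tool [0.1363 0.1172 0.0596]
catch_post [427.  253.2] 0.98 [ 0.6473 -0.2147 -0.    ] tool [0.2623 0.1371 0.0594]
buffer_middle [455.4 241. ] 0.73 [ 0.6393 -0.1706  0.1   ] tool [0.1622 0.1294 0.0153]
[ 0.6446  0.0602  0.0152  0.0317  0.2761 -0.0224  0.0014 -0.0073  0.0885]
gate_hinge [0.6446 0.0602 0.    ]
bar_pivot [6.286e-01 4.000e-04 1.200e-01]
thumb_plate [ 0.6261 -0.1545  0.183 ]
catch_post [ 0.6488 -0.2159  0.    ]
lip_middle [ 0.6264 -0.2148  0.126 ]
buffer_middle [ 0.6408 -0.1699  0.0885]
scene gate_hinge [0.4 3.5]
scene bar_pivot [-0.7  0.1]
scene thumb_plate [-0.2 -0. ]
scene catch_post [-0.8  0.2]
scene lip_middle [-2.1 -0. ]
scene buffer_middle [ 1. -0.]
top gate_hinge [-0.9  0.1]
top bar_pivot [0.4 1. ]
top thumb_plate [-0.8 -0.4]
top catch_post [-1.3 -0.2]
top lip_middle [-2.6 -0.6]
top buffer_middle [1.1 0.5]
[[ 0.     1.     0.002]
 [-0.     0.002 -1.   ]
 [-1.     0.     0.   ]]
```

View pics/s9c.png

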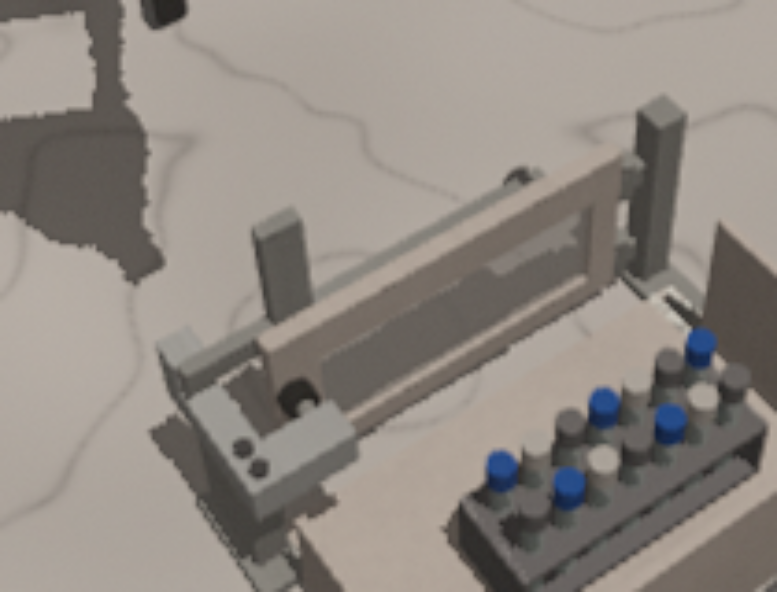

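View pics/w9.png

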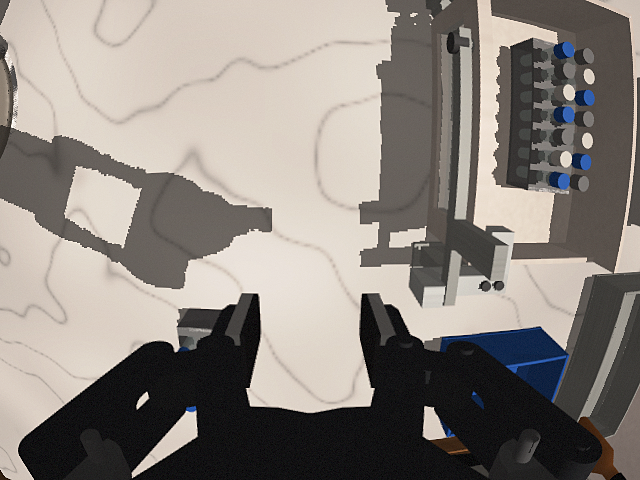

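The gate stands shut by itself, with the bar end (185,365) behind the lip. To be sure the bar is fully down, I'll touch the plate's top (it should be at z = 0.201) gently with the shut fingers.

{"method": "drive_tool", "body": {"grip": [-1, -1, -1, -1, -1, -1, -1, -1, -1, -1, -1, -1], "travel": [[0, 0, 0], [0, 0, 0], [0, 0.2, 0], [0, 0.2, 0], [0, 0.2, 0], [0, 0.205, 0], [0, 0, 0], [0.1, 0, 0], [0.1, 0, 0], [0.1, 0, 0], [0.06, 0, 0], [0, 0, 0]], "turn": [[0, 0, 0], [0, 0, 0], [0, 0, 0], [0, 0, 0], [0, 0, 0], [0, 0, 0], [0, 0, 0], [0, 0, 0], [0, 0, 0], [0, 0, 0], [0, 0, 0], [0, 0, 0]]}}

```text
t: 21.27
ee_pos: [0.6287, -0.1546, 0.2049]
tool_rot: [0.499, 0.499, 0.502, -0.5]
force: [-0.1, 0.1, -0.5]
width: 0.0001
```

```bash
python3 st.py
```

```text
t 21.27 tcp [ 0.6287 -0.1546  0.2049] Ftool [ 0.54 -0.11 -0.11] T [-0.03 -0.01 -0.06] yaw 0.0022 w 0.0001
```

{"method": "drive_tool", "body": {"grip": [-1, -1, -1, -1], "travel": [[0.007, 0, 0], [0.007, 0, 0], [0.007, 0, 0], [0, 0, 0]], "turn": [[0, 0, 0], [0, 0, 0], [0, 0, 0], [0, 0, 0]]}}

```text
t: 21.6
ee_pos: [0.6302, -0.155, 0.2049]
tool_rot: [0.501, 0.5, 0.5, -0.499]
force: [-0.4, 0.0, -0.0]
width: -0.0004
```

```bash
python3 st.py
```

```text
t 21.6 tcp [ 0.6302 -0.155   0.2049] Ftool [ 0.04 -0.43 -0.05] T [-0.03 -0.    0.04] yaw 0.0023 w -0.0004
```

{"method": "drive_tool", "body": {"grip": [-1, -1, -1], "travel": [[0.006, 0, 0], [0, 0, 0], [0, 0, 0]], "turn": [[0, 0, 0], [0, 0, 0], [0, 0, 0]]}}

```text
t: 21.85
ee_pos: [0.63, -0.1549, 0.2034]
tool_rot: [0.501, 0.499, 0.5, -0.499]
force: [0.5, -1.0, 0.4]
width: 0.0002
```

```bash
python3 st.py
```

```text
t 21.85 tcp [ 0.63   -0.1549  0.2034] Ftool [-0.45  0.53  1.04] T [ 0.07 -0.01 -0.03] yaw 0.0024 w 0.0002
```

{"method": "drive_tool", "body": {"grip": [-1, -1, -1], "travel": [[0.006, 0, 0], [0, 0, 0], [0, 0, 0]], "turn": [[0, 0, 0], [0, 0, 0], [0, 0, 0]]}}

```text
t: 22.1
ee_pos: [0.63, -0.1549, 0.2023]
tool_rot: [0.501, 0.499, 0.501, -0.499]
force: [0.6, -0.4, -1.1]
width: -0.0
```

```bash
python3 st.py
```

```text
t 22.1 tcp [ 0.63   -0.1549  0.2023] Ftool [1.1  0.59 0.41] T [ 0.03 -0.02  0.02] yaw 0.0024 w -0.0
```

{"method": "drive_tool", "body": {"grip": [-1, -1, -1], "travel": [[0.006, 0, 0], [0, 0, 0], [0, 0, 0]], "turn": [[0, 0, 0], [0, 0, 0], [0, 0, 0]]}}

```text
t: 22.35
ee_pos: [0.63, -0.1549, 0.2014]
tool_rot: [0.501, 0.499, 0.501, -0.499]
force: [0.2, -0.1, 0.8]
width: 0.0
```

```bash
python3 st.py
```

```text
t 22.35 tcp [ 0.63   -0.1549  0.2014] Ftool [-0.79  0.19  0.06] T [-0.01  0.02 -0.  ] yaw 0.0023 w 0.0
```

{"method": "drive_tool", "body": {"grip": [-1, -1, -1], "travel": [[0.005, 0, 0], [0, 0, 0], [0, 0, 0]], "turn": [[0, 0, 0], [0, 0, 0], [0, 0, 0]]}}

```text
t: 22.6
ee_pos: [0.6301, -0.155, 0.201]
tool_rot: [0.501, 0.499, 0.5, -0.499]
force: [-0.6, 0.5, 1.7]
width: 0.0002
```

```bash
python3 st.py
```

```text
t 22.6 tcp [ 0.6301 -0.155   0.201 ] Ftool [-1.74 -0.57 -0.46] T [-0.03  0.06 -0.08] yaw 0.0024 w 0.0002
```

{"method": "drive_tool", "body": {"grip": [-1, -1, -1], "travel": [[0.004, 0, 0], [0, 0, 0], [0, 0, 0]], "turn": [[0, 0, 0], [0, 0, 0], [0, 0, 0]]}}

```text
t: 22.85
ee_pos: [0.6301, -0.155, 0.2009]
tool_rot: [0.501, 0.5, 0.5, -0.499]
force: [-1.8, 0.6, 4.9]
width: 0.0002
```

```bash
python3 st.py
```

```text
t 22.85 tcp [ 0.6301 -0.155   0.2009] Ftool [-4.9  -1.83 -0.58] T [ 0.02  0.1  -0.23] yaw 0.0024 w 0.0002
```

Firm contact at z = 0.201, exactly where the plate's top is with the bar fully down. I'll withdraw.

{"method": "drive_tool", "body": {"grip": [-1, -1, -1, -1, -1, -1, -1, -1, -1, -1, -1, -1], "travel": [[-0.05, 0, 0], [-0.15, 0, 0], [-0.2, 0, 0], [-0.1, 0, 0], [0, -0.2, 0], [0, -0.2, 0], [0, -0.2, 0], [0, -0.2, 0], [0, 0, 0], [0, 0, 0], [0, 0, 0], [0, 0, 0]], "turn": [[0, 0, 0], [0, 0, 0], [0, 0, 0], [0, 0, 0], [0, 0, 0], [0, 0, 0], [0, 0, 0], [0, 0, 0], [0, 0, 0], [0, 0, 0], [0, 0, 0], [0, 0, 0]]}}

```text
t: 23.85
ee_pos: [0.5111, -0.1554, 0.2752]
tool_rot: [0.501, 0.499, 0.5, -0.499]
force: [0.2, 0.1, 0.1]
width: -0.0
```

```bash
python3 st.py; python3 -c "
from h import *
snap('scene','s10.png')"
```

```text
t 23.85 tcp [ 0.5111 -0.1554  0.2752] Ftool [-0.07  0.24 -0.08] T [-0.    0.01 -0.01] yaw 0.0026 w -0.0
```

View pics/s10.png

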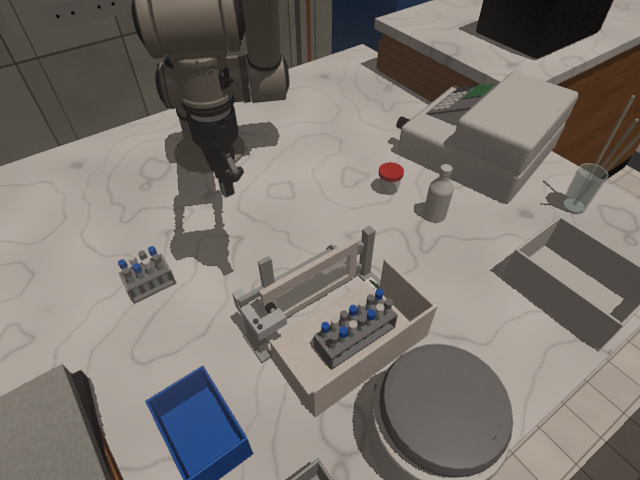

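The gate is shut with the bar behind the lip at (245,298). The racks, bottle and cup are where they started, and the arm is clear.

```bash
python3 -c "
from station import sign_off
print(sign_off())"
```

```text
the job is handed in; nothing more can be done
None
```

The gate is shut and latched, and I handed the job in at about 24 s.

**What I did:** I pinched the thumb plate, lifted the bar about 0.13 rad and swung the gate along its hinge arc until I felt the buffer. I pressed to about 10 N, lowered the bar behind the lip, and eased back until the lip took the load. Then I let go.

**Last checks:**
- **Gate:** it stayed shut after release, and pictures show the bar end behind the lip.
- **Bar:** touching the top of the thumb plate met firm contact at z = 0.201 m, where it sits with the bar fully down. That touch was about 5 N.
- **Forces:** the highest reading across the gate was about 11.5 N, on a signal that varied by about 1 N. That is within 20 N, but at the edge of the buffer's stated 11 N stop. My displacement fit put it at about 9.4 N.
- **Other objects:** the racks, bottle and cup stand where they began, and the robot was touching nothing at hand-in.

**Disagreements:** a few network detections were off, such as the lip in the first fit and the bar pivot in one scene view. I relied on the combined fit and on the felt forces instead.

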